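# Slide the shaft crate home into the locating angle

## Task

Push the wooden crate with the two upright gear shafts across the bench until it sits square and fully home in the corner of the steel angle, one side of its base against the far stop and one end against the left fence. It is top-heavy: push only low down, on its thick timber base, so that it slides without rocking, and keep off the thin boards and shafts above. Do not lift it, leave the other things on the bench alone, and draw back clear at the end.

Things in the scene. Friction and masses are not known exactly. Their poses are not given: they have to be found in the camera images.
- crate: the loose, top-heavy wooden crate. Its thick timber base, the part to push on, is 100 mm (its x) by 150 mm (its y) and 30 mm high, with a grippy underside: it takes 7 to 16 N to slide; 1.0 to 1.5 kg in all. Origin: centre of its underside, z up. It starts 25 to 100 mm short of the stop and the fence, turned up to 0.3 rad from the angle.
- upper: what stands on the crate's base, fixed to it, same origin and axes; not to be pushed. Thin boards set back 8 mm all round (84 by 134 mm outside) from 30 to 66 mm height, and two upright steel gear shafts at x = 0, y = -26 mm (top at 175 mm) and y = +26 mm (top at 200 mm), 22 mm thick above the boards with a 29 mm collar near the top.
- angle: the fixed steel L, upright legs 35 mm high, 8 mm thick. Origin: inner corner, at bench height; its +x points away from the robot within 0.2 rad. The stop runs 270 mm along -y, inner face at x = 0; the fence 170 mm along -x, inner face at y = 0. Flanges outside the legs: 30 mm wide, 5 mm high. Crate fully home: its origin at x = -50 mm, y = -75 mm in this frame, axes parallel.
- gear: bystander: loose steel gear wheel lying flat, 72 mm across, 30 mm high, beyond the far stop; origin at its underside; leave it alone
- bearing: bystander: loose steel bearing ring lying flat, 62 mm across, 18 mm high, just left of the fence; origin at its underside; leave it alone
- can: bystander: loose grey can, 72 mm across, 110 mm high, beyond and left of the angle's corner; origin at its underside; leave it alone
- socket: bystander: loose upright steel socket, 28 mm across, 38 mm high, left of the fence near its end; origin at its underside; leave it alone
- screwdriver: bystander: loose screwdriver lying to the right of the crate's area, under 40 mm high; origin at its underside; leave it alone
- wrench: bystander: loose flat wrench lying at the right of the bench, nearer the robot, under 20 mm high; origin at its underside; leave it alone
- tray: bystander: loose grey open tray, 70 x 100 x 30 mm high, well left of the fence; origin at its underside; leave it alone

How it is judged:
By the outcome, as a careful person would: the job done as asked, in the order asked, and still so for the second after the job is handed in, with the robot touching nothing.
It also fails if it takes over 64 s, if anything falls off the work surface, if the arm or the gripper's body presses on something with over 40 N, if the wrist force passes 120 N, or if a joint passes its speed limit or range.

## Robot

A 7-joint arm with a two-finger parallel gripper is mounted at the origin on the work surface. World frame = base frame: x ahead of the robot, y to its left, z up, the work surface at z = 0. Lengths are in m, angles in rad, forces in N, time in s.
With the tool pointing down it reaches from about 0.4 to 0.85 m from the base axis. Payload 10.4 kg.
Tool frame: the origin (TCP) lies between the finger pads; the fingertips stand 11 mm ahead of it and the grasp point (between the pads) lies 8 mm behind it; z points along the fingers, y is the direction in which the jaws open and shut (so a half turn about z gives the same grasp; the last joint's range is limited). The gripper opens to 87 mm and grips with 3 to 60 N. Pads are 19 mm wide; open, the fingers measure 117 mm over their backs; the gripper's body (75 mm by 190 mm) begins 51 mm behind the grasp point.
Start: joints at [-1.274, 0.332, -0.065, 1.46, 0.022, 1.35, -0.088], TCP at [0.196, 0.593, 0.234] pointing down, gripper open.
Joint ranges: [-2.6, 2.6], [-0.5, 2.12], [-1.47, 1.34], [0.16, 2.42], [-1.27, 4.41], [0.06, 2.06], [-2.6, 2.6]. Speed limits (rad/s): [2.22, 2.22, 2.79, 2.79, 3.14, 3.14, 3.14].

## Interface

Orientations are given as a unit quaternion [x, y, z, w].
In Python, from bench import r, eyes gives the robot as it stands.
- The arm moves only by the shell command python3 -m inch 'ROWS' [FORCE]. ROWS is a JSON object of lists of equal length, an entry for each row: "translation": the shift along the world's x, y, z scaled (see below), a list of three; "rot": the turn, a rotation vector about the world's x, y, z scaled (see below), a list of three; "jaw": the finger opening in mm, from 0 to 87. In form: {"translation": [[tx, ty, tz], ...], "rot": [[ax, ay, az], ...], "jaw": [jaw, ...]}. A call has 1 to 20 rows; each row is the pose to reach, as a shift and turn from the pose measured when the call began; what a row does not reach only later rows make up. The controller multiplies each number of a shift by 100 mm and each number of a turn by 60 degrees. A row lasts 1/10 s, in which the tool goes at most 50 mm and 8.59 degrees, less where a joint would pass 70% of its speed; a pose out of reach is approached as far as the arm can. A call with a number of a shift or a turn outside -1 to 1 is refused whole. A call with a gripper value outside its range is refused whole. The fingers move at their own pace and stop on an object; FORCE is the grip in N (left out, the last holds). Time passes only in rows, so rows that repeat a pose let the fingers close. It gives the time, the measured TCP pose, the force and the opening at its end, in the units of the state.
- r.read_state(): the state, without advancing time (a new reading comes with each control period).
- eyes.camera(name): name is "side" or "top"; returns the picture (400x640x3 uint8, blue, green, red); there is no depth.
- eyes.calibration(name): a dict with "fx", "fy", "cx", "cy" (pixels), "R" (3x3) and "t" (3): a world point X has camera coordinates R X + t. Camera axes: x right, y down, z forward; pixel columns grow to the right and rows downward; lengths in m; the calibration is good to about 2 mm. A picture is of the moment at which its call begins. calibration takes no time and is no camera call.
- r.close_job(): hands the job in, once; it reports no verdict.
The state is a dict: "time": time; "joint_positions": joint angles; "joint_vel": joint speeds; "joint_torque": joint torques, N m; "ee_pos": TCP position; "eef_rot": TCP orientation; "ft_force": force on the tool from outside, world axes, zero at the start; "torque": the same for the moment, N m; "width": finger opening in m.
Only numpy, scipy, OpenCV 4.12 (cv2) and the standard library are available. Lean on these libraries where they do the work, as an engineer would, in place of code of your own. Each camera call takes 0.05 s, during which the arm holds its last target. There are 200 camera calls.

## Working session

There is one attempt and no reset: what is moved stays moved. The work goes in short steps, Python scripts to look and compute and a shell command to move; the robot and the scene stay as the last step left them, time stands still between calls to the robot, and variables do not carry over. Pictures are saved under pics/ and viewed, about 8 in all and at most 12, crops included, and the job is handed in when it is done.

```bash
ls; mkdir -p pics; python3 - <<'E'
from bench import r, eyes
import cv2,numpy as np
for n in("top","side"):
    cv2.imwrite(f"pics/{n}0.png",eyes.camera(n)); c=eyes.calibration(n)
    R=np.array(c["R"]);print(n,c["fx"],c["cx"],c["cy"],"pos",-R.T@np.array(c["t"]),R.round(2).tolist())
s=r.read_state();print(s)
E
```

```text
pics
top 473.4847123082668 312.9051016606097 201.06274851023042 pos [ 0.51251915 -0.03680673  1.42816674] [[-0.02, -1.0, -0.01], [-1.0, 0.02, -0.07], [0.07, 0.01, -1.0]]
side 368.47187285434575 319.34088737680617 200.2827556743331 pos [0.45414715 0.47939428 0.70381629] [[-0.96, -0.28, 0.01], [-0.22, 0.74, -0.63], [0.17, -0.61, -0.77]]
{'time': 0.1, 'joint_positions': array([-1.27357464,  0.33278694, -0.06468469,  1.46082725,  0.02159202,
        1.34988953, -0.08849221]), 'joint_vel': array([ 3.47471285e-04, -1.77144712e-05, -4.18790482e-04, -2.13065638e-03,
        6.46499494e-05, -2.28698119e-04, -4.65555566e-04]), 'joint_torque': array([ 1.25880753e-03, -6.24544787e+01,  2.43076519e-02, -3.90712345e+01,
       -6.15441520e-02,  3.66928848e-02,  3.40782515e-05]), 'ee_pos': array([0.19640692, 0.59300468, 0.23286138]), 'eef_rot': array([ 1.59225151e-01,  9.87242109e-01, -6.03861399e-04, -7.14972591e-05]), 'ft_force': array([ 0.39404728, -0.32367106,  0.70128024]), 'torque': array([ 0.02965048,  0.02140756, -0.03698573]), 'width': 0.08700785438856135}
```

View pics/top0.png

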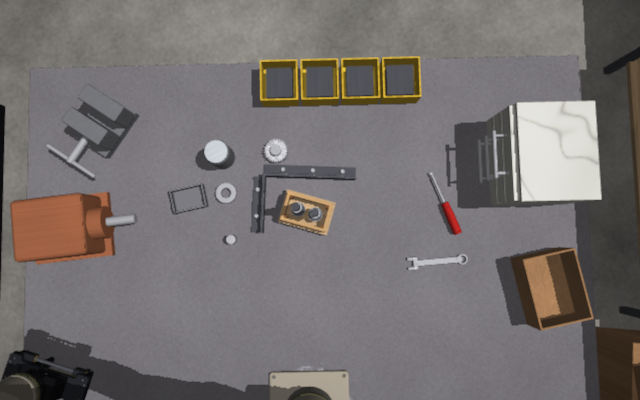

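View pics/side0.png

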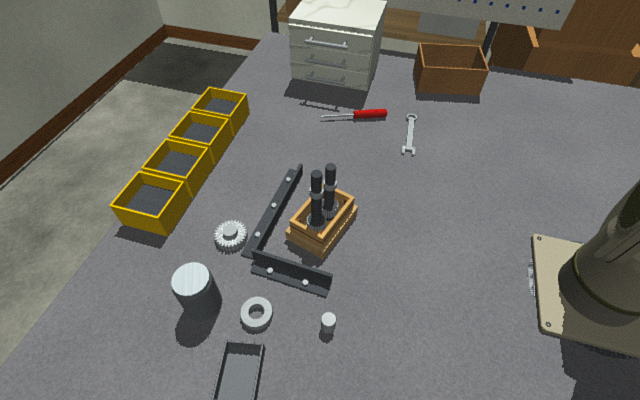

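The top view shows the angle's corner near (264,178), the crate at about (307,212), and free space to its right and on the robot side. The side view shows the same, with the crate at (325,215). I'll enlarge both to measure.

```bash
python3 - <<'E'
import cv2
a=cv2.imread("pics/top0.png")[155:245,245:365]
cv2.imwrite("pics/c1.png",cv2.resize(a,None,fx=6.5,fy=6.5,interpolation=cv2.INTER_CUBIC))
a=cv2.imread("pics/side0.png")[155:305,235:370]
cv2.imwrite("pics/c2.png",cv2.resize(a,None,fx=4,fy=4,interpolation=cv2.INTER_CUBIC))
E
```

```text
(no output)
```

View pics/c1.png

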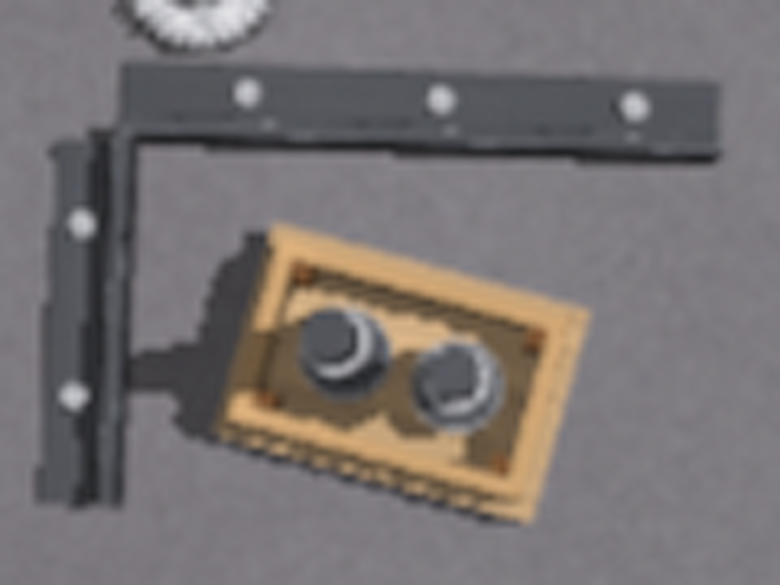

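View pics/c2.png

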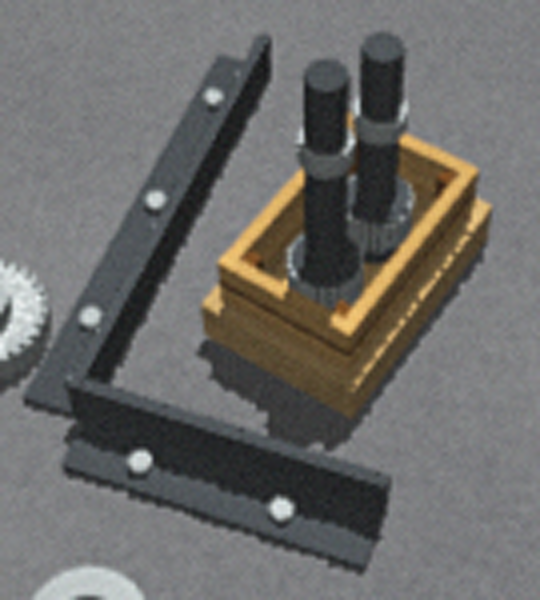

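Pixel positions in the top crop:
- Crate base corners: (272,222), (592,310), (530,522), (218,432).
- Stop flange outer edge: (122,65) to (720,85).
- Fence flange outer edge: (55,145) to (38,500).

In the side crop, the crate's base-bottom corner is at (350,416) and its near-left corner at (203,330).

```bash
cat > h.py <<'E'
from bench import r, eyes
import numpy as np
def ray(n,u,v,z):
    c=eyes.calibration(n);R=np.array(c["R"]);o=-R.T@np.array(c["t"])
    d=R.T@[(u-c["cx"])/c["fx"],(v-c["cy"])/c["fy"],1];return (o+d*(z-o[2])/d[2])[:2]
def crop(n,U,V,z,s,ou,ov): return ray(n,(U+.5)/s-.5+ou,(V+.5)/s-.5+ov,z)
def yaw(d): return np.arctan2(d[1],d[0])
E
python3 - <<'E'
from h import *
t=lambda U,V,z:crop("top",U,V,z,6.5,245,155); s=lambda U,V,z:crop("side",U,V,z,4,235,155)
C=[t(*p,.03) for p in((272,222),(592,310),(530,522),(218,432))]
print("crate",np.round(C,4).tolist(),"c",np.mean(C,0).round(4))
print("yaw x",yaw(C[0]-C[3]),yaw(C[1]-C[2]),"y",yaw(C[0]-C[1])-np.pi/2,yaw(C[3]-C[2])-np.pi/2)
print("side base top corner: L far",s(203,305,.03),"bottom near-left",s(350,416,0), "near right top",s(491,205,.03))
a,b=t(122,65,.005),t(720,85,.005);c,d=t(55,145,.005),t(38,500,.005)
y1=yaw(a-b)-np.pi/2;y2=yaw(c-d);print("angle yaw",y1,y2)
th=y1;ex=np.array([np.cos(th),np.sin(th)]);ey=np.array([-ex[1],ex[0]])
sx=np.mean([a@ex,b@ex])-.038; fy=np.mean([c@ey,d@ey])-.038
O=sx*ex+fy*ey;print("corner",O)
print("corner top side",s(80,388,.035),"fence end inner top",s(388,478,.035),"stop end",s(266,38,.035))
print("fence inner top line (top)",t(135,140,.035),t(122,505,.035))
print("crate centre in angle",[(np.mean(C,0)-O)@ex,(np.mean(C,0)-O)@ey])
st=r.read_state();from scipy.spatial.transform import Rotation as Q
print(Q.from_quat(st["eef_rot"]).as_matrix().round(3))
E
```

```text
crate [[0.6506, 0.0522], [0.607, -0.0928], [0.5114, -0.0623], [0.5553, 0.0784]] c [ 0.5811 -0.0061]
yaw x -0.26889952316143656 -0.3087538399396296 y -0.2917088008565698 -0.3021569209128834
side base top corner: L far [0.64889161 0.05231484] bottom near-left [0.55606842 0.07976502] near right top [ 0.51129881 -0.06245809]
angle yaw -0.056868672157698974 -0.060456350094663144
corner [0.68978243 0.11656299]
corner top side [0.69169453 0.12374138] fence end inner top [0.52283459 0.12861339] stop end [ 0.67787501 -0.15054902]
fence inner top line (top) [0.68902497 0.11366773] [0.52309288 0.12198607]
crate centre in angle [np.float64(-0.10157083174313607), np.float64(-0.12868317034462518)]
[[-0.949  0.314 -0.   ]
 [ 0.314  0.949 -0.001]
 [-0.    -0.001 -1.   ]]
```

```bash
python3 -m inch '{"translation":[[0.17,-0.32,0],[0.34,-0.64,0],[0.5,-0.96,0],[0.5,-0.96,0]],"rot":[[0,0,0],[0,0,0],[0,0,0],[0,0,0]],"jaw":[87,87,87,87]}'
for i in 1 2 3 4; do python3 -m inch '{"translation":[[0.17,-0.32,0],[0.34,-0.64,0],[0.5,-0.96,0]],"rot":[[0,0,0],[0,0,0],[0,0,0]],"jaw":[87,87,87]}'; done; python3 -c "
from bench import r;s=r.read_state();print(s['joint_positions'].round(2),s['time'])"
```

```text
time: 0.5
ee_pos: [0.25, 0.493, 0.2329]
eef_rot: [0.162, 0.987, -0.001, 0.001]
ft_force: [0.3, 0.8, 0.1]
width: 0.0866
time: 0.8
ee_pos: [0.3003, 0.3959, 0.2326]
eef_rot: [0.162, 0.987, -0.002, 0.001]
ft_force: [1.8, 0.4, 0.5]
width: 0.0871
time: 1.1
ee_pos: [0.3506, 0.2986, 0.2324]
eef_rot: [0.162, 0.987, -0.002, 0.0]
ft_force: [-0.1, 0.2, 0.2]
width: 0.087
time: 1.4
ee_pos: [0.401, 0.2015, 0.2323]
eef_rot: [0.162, 0.987, -0.002, 0.0]
ft_force: [0.1, -0.1, 0.1]
width: 0.0871
time: 1.7
ee_pos: [0.4515, 0.1043, 0.2323]
eef_rot: [0.162, 0.987, -0.002, 0.0]
ft_force: [1.4, 0.2, 0.4]
width: 0.0869
[-0.73 -0.05  0.39  1.89  0.02  1.3   0.9 ] 1.7
```

```bash
python3 -m inch '{"translation":[[0.25,-0.4,0],[0.52,-0.87,0],[0.5,-0.87,-0.4],[0.5,-0.87,-0.8]],"rot":[[0,0,0.03],[-0.015,-0.05,0.03],[-0.033,-0.11,0.03],[-0.033,-0.11,0.03]],"jaw":[87,87,87,87]}'
python3 -m inch '{"translation":[[0,0,-0.4],[0,0,-0.7],[0,0,-0.9],[0,0,-0.9]],"rot":[[0,0,0],[0,0,0],[0,0,0],[0,0,0]],"jaw":[87,87,87,87]}'; python3 - <<'E'
from h import *
from scipy.spatial.transform import Rotation as Q
s=r.read_state();print(s['joint_positions'].round(2),s['time'],s["ee_pos"]);print(Q.from_quat(s["eef_rot"]).as_matrix().round(3))
E
```

```text
time: 2.1
ee_pos: [0.5019, 0.0163, 0.1519]
eef_rot: [0.147, 0.987, -0.009, 0.062]
ft_force: [-0.2, 0.2, -0.5]
width: 0.0868
time: 2.5
ee_pos: [0.4998, 0.0161, 0.0593]
eef_rot: [0.147, 0.987, -0.01, 0.06]
ft_force: [-0.9, 0.1, 1.3]
width: 0.0869
[-0.62  0.17  0.49  2.09 -0.04  0.79  1.16] 2.5 [0.49984527 0.01613822 0.05931047]
[[-0.95   0.291  0.115]
 [ 0.288  0.957 -0.037]
 [-0.121 -0.002 -0.993]]
```

```bash
python3 -m inch '{"translation":[[0,0,-0.2],[0,0,-0.37],[0.05,-0.015,-0.37],[0.1,-0.03,-0.37],[0.14,-0.043,-0.37],[0.17,-0.052,-0.37],[0.19,-0.058,-0.37],[0.21,-0.064,-0.37],[0.23,-0.07,-0.37],[0.25,-0.076,-0.37],[0.27,-0.082,-0.37]],"rot":[[0,0,0],[0,0,0],[0,0,0],[0,0,0],[0,0,0],[0,0,0],[0,0,0],[0,0,0],[0,0,0],[0,0,0],[0,0,0]],"jaw":[87,87,87,87,87,87,87,87,87,87,87]}'; python3 - <<'E'
from h import *
import cv2
a=eyes.camera("side")[140:300,220:420]
cv2.imwrite("pics/c3.png",cv2.resize(a,None,fx=3.5,fy=3.5,interpolation=cv2.INTER_CUBIC));print(r.read_state()["ft_force"])
E
```

```text
time: 3.6
ee_pos: [0.522, 0.0095, 0.0213]
eef_rot: [0.147, 0.988, -0.01, 0.054]
ft_force: [-33.5, 10.4, 33.3]
width: 0.0872
[-26.01371959   8.19425379  23.7298151 ]
```

View pics/c3.png

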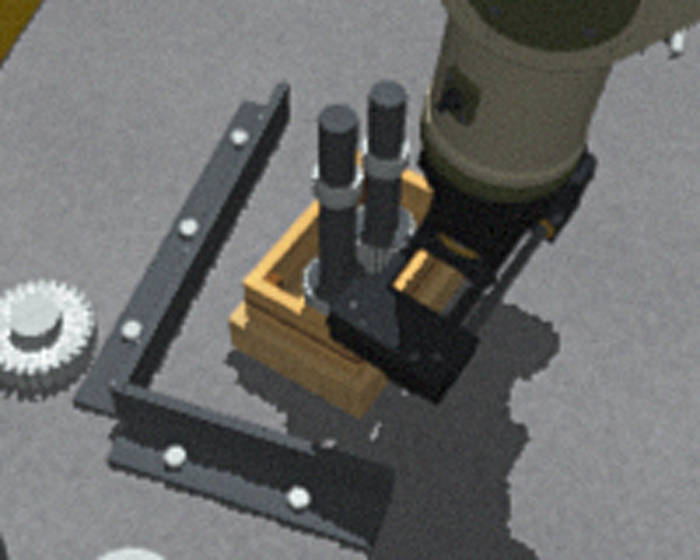

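The side view shows the gripper against the crate's near long side. The crate corner is at about (360,415) and still upright. The upward force of 33 N is unexpected, so I'll back off and check the free readings.

```bash
python3 -m inch '{"translation":[[-0.06,0.018,0],[-0.1,0.03,0],[-0.1,0.03,0],[-0.1,0.03,0]],"rot":[[0,0,0],[0,0,0],[0,0,0],[0,0,0]],"jaw":[87,87,87,87]}'; python3 - <<'E'
from h import *
import cv2
a=eyes.camera("side")[180:290,260:400]
cv2.imwrite("pics/c4.png",cv2.resize(a,None,fx=5,fy=5,interpolation=cv2.INTER_CUBIC));s=r.read_state();print(s["ft_force"],s["torque"],s["ee_pos"],s["eef_rot"])
E
```

```text
time: 4.05
ee_pos: [0.5123, 0.0125, 0.0214]
eef_rot: [0.146, 0.988, -0.01, 0.054]
ft_force: [0.3, 0.3, -0.3]
width: 0.0868
[-0.39829825  0.111019   -0.12583247] [0.06575784 0.07325035 0.00861212] [0.51235117 0.01243048 0.021414  ] [ 0.14652608  0.98766419 -0.00966679  0.05437006]
```

View pics/c4.png

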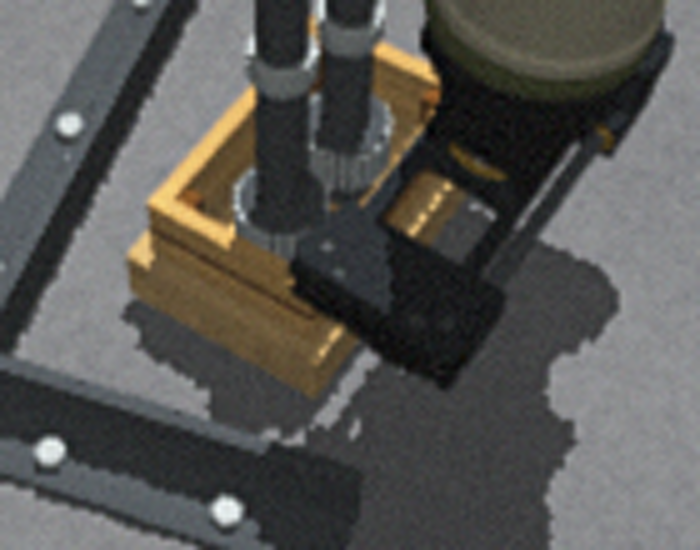

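```bash
python3 -m inch '{"translation":[[0.04,-0.012,0],[0.08,-0.024,0],[0.1,-0.03,0],[0.11,-0.033,0],[0.11,-0.033,0]],"rot":[[0,0,0],[0,0,0],[0,0,0],[0,0,0],[0,0,0]],"jaw":[87,87,87,87,87]}'; python3 - <<'E'
from h import *
s=r.read_state();print(s["ft_force"],s["torque"],s["ee_pos"],s["eef_rot"])
E
python3 -m inch '{"translation":[[0.02,-0.006,0],[0.03,-0.009,0],[0.03,-0.009,0]],"rot":[[0,0,0],[0,0,0],[0,0,0]],"jaw":[87,87,87]}'; python3 - <<'E'
from h import *
s=r.read_state();print(s["ft_force"],s["torque"],s["ee_pos"],s["eef_rot"])
E
```

```text
time: 4.6
ee_pos: [0.5217, 0.0096, 0.021]
eef_rot: [0.147, 0.988, -0.01, 0.052]
ft_force: [-12.6, 4.0, 12.5]
width: 0.0874
[-12.61276846   3.9642843   12.48244424] [ 0.57463599  2.53171124 -0.25976778] [0.52166188 0.00964658 0.02101125] [ 0.14657536  0.98778221 -0.00957843  0.05205979]
time: 4.9
ee_pos: [0.5218, 0.0096, 0.0204]
eef_rot: [0.147, 0.988, -0.009, 0.048]
ft_force: [-18.0, 5.4, 19.5]
width: 0.0869
[-17.96651373   5.44623634  19.50078534] [ 0.76294137  3.72117783 -0.29311559] [0.52182256 0.00962064 0.02043288] [ 0.14656073  0.98796703 -0.00944083  0.04849705]
```

```bash
for k in 1 2; do python3 -m inch '{"translation":[[0.01,-0.003,0.01],[0.02,-0.006,0.02],[0.02,-0.006,0.02]],"rot":[[-0.003,-0.01,0],[-0.006,-0.02,0],[-0.006,-0.02,0]],"jaw":[87,87,87]}';done
```

```text
time: 5.2
ee_pos: [0.5223, 0.0091, 0.0214]
eef_rot: [0.146, 0.987, -0.011, 0.058]
ft_force: [-4.4, 1.7, -3.8]
width: 0.0869
time: 5.5
ee_pos: [0.5236, 0.0085, 0.023]
eef_rot: [0.146, 0.987, -0.013, 0.068]
ft_force: [-4.2, 1.6, -4.7]
width: 0.0868
```

```bash
python3 -m inch '{"translation":[[0.03,-0.016,0],[0.06,-0.032,0.005],[0.09,-0.047,0.01],[0.12,-0.062,0.01],[0.142,-0.075,0.01],[0.164,-0.087,0.01],[0.187,-0.099,0.01],[0.21,-0.111,0.01],[0.233,-0.123,0.01],[0.256,-0.134,0.01],[0.28,-0.145,0.01],[0.303,-0.156,0.01]],"rot":[[0,0,0.01],[0,0,0.022],[0,0,0.033],[0,0,0.045],[0,0,0.056],[0,0,0.067],[0,0,0.079],[0,0,0.09],[0,0,0.101],[0,0,0.112],[0,0,0.124],[0,0,0.135]],"jaw":[87,87,87,87,87,87,87,87,87,87,87,87]}'; python3 - <<'E'
from h import *
import cv2
for n,a in(("top",[155,245,245,365]),("side",[140,300,220,400])):
    i=eyes.camera(n);cv2.imwrite(f"pics/{n}1.png",i)
A=cv2.imread("pics/top1.png")[155:245,245:345];B=cv2.imread("pics/side1.png")[155:290,245:380]
cv2.imwrite("pics/c5.png",np.hstack([cv2.resize(A,(400,360),interpolation=2),cv2.resize(B,(360,360),interpolation=2)]))
E
```

```text
time: 6.7
ee_pos: [0.5537, -0.0071, 0.024]
eef_rot: [0.076, 0.995, -0.008, 0.068]
ft_force: [-7.4, 1.0, -0.9]
width: 0.0872
```

View pics/c5.png

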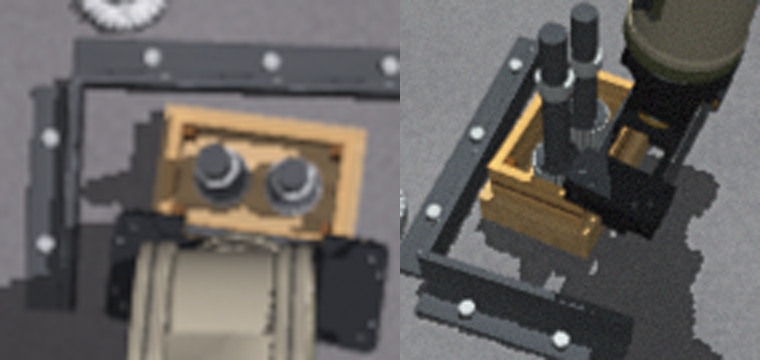

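The crate slid and turned cleanly at 7.5 N, with no vertical force. Its far edge now runs from (167,104) to (365,130) in the left panel, leaving about 12 mm to the stop at one end and 27 mm at the other. I'll continue to the stop.

```bash
python3 -m inch '{"translation":[[0.03,-0.012,0],[0.055,-0.022,0.005],[0.08,-0.031,0.005],[0.105,-0.04,0.005],[0.13,-0.049,0.005],[0.155,-0.058,0.005],[0.18,-0.066,0.005],[0.2,-0.073,0.005],[0.215,-0.077,0.005],[0.23,-0.079,0.007],[0.24,-0.08,0.01],[0.25,-0.08,0.01],[0.25,-0.08,0.01]],"rot":[[0,0,0.01],[0,0,0.022],[0,0,0.033],[0,0,0.045],[0,0,0.055],[0,0,0.065],[0,0,0.075],[0,0,0.083],[0,0,0.088],[0,0,0.09],[0,0,0.09],[0,0,0.09],[0,0,0.09]],"jaw":[87,87,87,87,87,87,87,87,87,87,87,87,87]}'; python3 -c "
from bench import r;s=r.read_state();print(s['torque'],s['joint_positions'].round(2))"
```

```text
time: 8.1
ee_pos: [0.5738, -0.0156, 0.0236]
eef_rot: [0.029, 0.998, -0.005, 0.063]
ft_force: [-32.0, 0.2, 18.0]
width: 0.0868
[-0.06605331  6.5919348  -0.42539286] [-0.41  0.37  0.41  1.94 -0.19  0.74  1.6 ]
```

The crate is against the stop: 32 N, and the measured position matches home in x. I'll withdraw and go round to the right-hand end.

```bash
python3 -m inch '{"translation":[[-0.1,0.005,0],[-0.3,0.015,0],[-0.6,0,0.1],[-0.7,-0.2,0.4],[-0.7,-0.5,0.7],[-0.7,-0.7,0.8],[-0.7,-0.7,0.8]],"rot":[[0,0,0],[0,0,0],[0,0.03,0],[0.003,0.06,0],[0.005,0.09,0],[0.007,0.12,0],[0.007,0.12,0]],"jaw":[87,87,87,70,50,50,50]}'
python3 -m inch '{"translation":[[0.05,-0.2,0],[0.1,-0.4,0],[0.2,-0.6,0],[0.25,-0.8,0],[0.3,-1,0],[0.36,-1,0],[0.36,-1,0]],"rot":[[0,0,-0.12],[0,0,-0.24],[0,0,-0.36],[0,0,-0.48],[0,0,-0.6],[0,0,-0.74],[0,0,-0.74]],"jaw":[50,50,50,50,50,50,50]}'
python3 -m inch '{"translation":[[0.1,0,0],[0.2,0,0],[0.4,0,0],[0.6,0,0],[0.8,0,0],[0.83,0,0],[0.83,0,0]],"rot":[[0,0,-0.12],[0,0,-0.24],[0,0,-0.36],[0,0,-0.48],[0,0,-0.6],[0,0,-0.76],[0,0,-0.76]],"jaw":[50,50,50,50,50,50,50]}'
python3 - <<'E'
from h import *
import cv2
from scipy.spatial.transform import Rotation as Q
s=r.read_state();print(s['joint_positions'].round(2),s["ee_pos"]);print(Q.from_quat(s["eef_rot"]).as_matrix().round(3))
A=eyes.camera("top")[155:245,245:365]
cv2.imwrite("pics/c6.png",cv2.resize(A,None,fx=6.5,fy=6.5,interpolation=2))
E
```

```text
time: 8.8
ee_pos: [0.5072, -0.0889, 0.1069]
eef_rot: [0.031, 1.0, -0.003, 0.004]
ft_force: [-0.1, -0.4, -0.9]
width: 0.0629
time: 9.5
ee_pos: [0.5447, -0.1887, 0.107]
eef_rot: [0.407, 0.914, -0.005, 0.004]
ft_force: [-0.5, 0.1, -0.1]
width: 0.05
time: 10.2
ee_pos: [0.6287, -0.1874, 0.1065]
eef_rot: [0.728, 0.686, -0.006, 0.002]
ft_force: [-0.1, 0.7, 0.0]
width: 0.05
[-0.33  0.6   0.77  1.55 -0.43  1.17  0.46] [ 0.6286658  -0.18741424  0.10653081]
[[ 0.06   0.998 -0.006]
 [ 0.998 -0.06  -0.011]
 [-0.012 -0.005 -1.   ]]
```

View pics/c6.png

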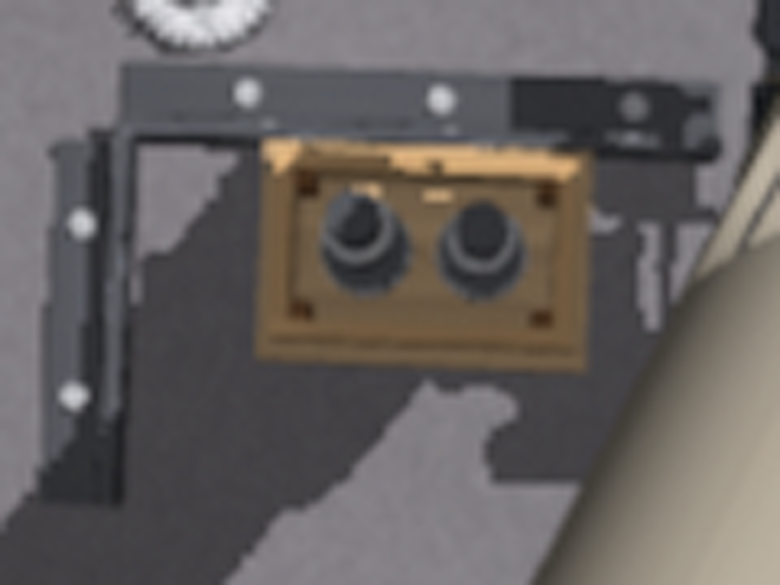

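The top view shows the crate flush with the stop: its far edge runs (265,140) to (592,152), parallel to the stop. About 60 mm is left to the fence. I'll descend at the right end with the tool tilted away from the crate.

```bash
python3 -m inch '{"translation":[[-0.04,0.15,-0.2],[-0.04,0.3,-0.5],[-0.04,0.3,-0.75],[-0.035,0.4,-0.84],[-0.03,0.6,-0.84],[-0.02,0.75,-0.84],[-0.02,0.75,-0.84]],"rot":[[0.06,-0.004,0],[0.12,-0.007,0],[0.12,-0.007,0],[0.12,-0.007,0],[0.12,-0.007,0],[0.12,-0.007,0],[0.12,-0.007,0]],"jaw":[50,50,50,50,50,50,50]}'
python3 - <<'E'
from h import *
from scipy.spatial.transform import Rotation as Q
s=r.read_state();print(Q.from_quat(s["eef_rot"]).as_matrix().round(3))
E
```

```text
time: 10.95
ee_pos: [0.627, -0.1089, 0.0234]
eef_rot: [0.724, 0.688, 0.041, -0.041]
ft_force: [-0.1, 0.0, 0.0]
width: 0.0502
[[ 0.05   0.999  0.002]
 [ 0.992 -0.05   0.116]
 [ 0.116 -0.004 -0.993]]
```

```bash
python3 -m inch '{"translation":[[0.002,0.03,0],[0.003,0.05,0],[0.005,0.08,0.005],[0.006,0.11,0.01],[0.008,0.14,0.01],[0.01,0.17,0.01],[0.012,0.2,0.01],[0.013,0.23,0.01],[0.015,0.26,0.01],[0.017,0.29,0.01],[0.019,0.32,0.01],[0.02,0.35,0.01],[0.022,0.38,0.01],[0.024,0.41,0.01],[0.026,0.44,0.01]],"rot":[[0,0,-0.007],[0,0,-0.007],[0,0,-0.007],[0,0,-0.007],[0,0,-0.007],[0,0,-0.007],[0,0,-0.007],[0,0,-0.007],[0,0,-0.007],[0,0,-0.007],[0,0,-0.007],[0,0,-0.007],[0,0,-0.007],[0,0,-0.007],[0,0,-0.007]],"jaw":[50,50,50,50,50,50,50,50,50,50,50,50,50,50,50]}'
```

```text
time: 12.45
ee_pos: [0.6291, -0.0682, 0.0243]
eef_rot: [0.727, 0.684, 0.04, -0.04]
ft_force: [-0.6, -7.4, -1.5]
width: 0.0498
```

Sliding at 7.4 N. About 27 mm is left to the fence.

```bash
python3 -m inch '{"translation":[[0.002,0.04,0],[0.004,0.07,0],[0.006,0.1,0.005],[0.008,0.13,0.005],[0.009,0.16,0.005],[0.011,0.19,0.005],[0.013,0.22,0.005],[0.014,0.24,0.005],[0.015,0.26,0.005],[0.016,0.28,0.005],[0.017,0.3,0.007],[0.018,0.315,0.01],[0.018,0.325,0.01],[0.018,0.325,0.01]],"rot":[[0,0,0],[0,0,0],[0,0,0],[0,0,0],[0,0,0],[0,0,0],[0,0,0],[0,0,0],[0,0,0],[0,0,0],[0,0,0],[0,0,0],[0,0,0],[0,0,0]],"jaw":[50,50,50,50,50,50,50,50,50,50,50,50,50,50]}'
```

```text
time: 13.85
ee_pos: [0.6305, -0.0408, 0.0249]
eef_rot: [0.728, 0.683, 0.038, -0.038]
ft_force: [1.0, -12.1, -5.5]
width: 0.0499
```

```bash
python3 -m inch '{"translation":[[0.001,0.02,0],[0.002,0.03,0],[0.003,0.04,0],[0.003,0.05,0.003],[0.003,0.06,0.005],[0.003,0.06,0.005]],"rot":[[0,0,0],[0,0,0],[0,0,0],[0,0,0],[0,0,0],[0,0,0]],"jaw":[50,50,50,50,50,50]}'
```

```text
time: 14.45
ee_pos: [0.6303, -0.0406, 0.0252]
eef_rot: [0.73, 0.682, 0.035, -0.035]
ft_force: [1.6, -15.5, -5.4]
width: 0.0501
```

```bash
python3 -m inch '{"translation":[[0.001,0.03,0],[0.002,0.05,0],[0.003,0.07,0],[0.003,0.09,0],[0.003,0.11,0],[0.003,0.11,0]],"rot":[[0.01,0,0],[0.02,0,0],[0.03,0,0],[0.03,0,0],[0.03,0,0],[0.03,0,0]],"jaw":[50,50,50,50,50,50]}'
python3 -m inch '{"translation":[[0,-0.05,0],[-0.01,-0.2,0],[-0.02,-0.4,0],[-0.04,-0.7,0.1],[-0.05,-0.9,0.4],[-0.05,-1,0.8],[-0.05,-1,0.8]],"rot":[[0,0,0],[0,0,0],[0,0,0],[0,0,0],[0,0,0],[0,0,0],[0,0,0]],"jaw":[50,50,50,50,50,50,50]}'
python3 - <<'E'
from h import *
import cv2
A=eyes.camera("top");B=eyes.camera("side");cv2.imwrite("pics/top2.png",A);cv2.imwrite("pics/side2.png",B)
cv2.imwrite("pics/c7.png",cv2.resize(A[155:245,245:365],None,fx=6.5,fy=6.5,interpolation=2))
cv2.imwrite("pics/c8.png",cv2.resize(B[140:300,220:370],None,fx=3.7,fy=3.7,interpolation=2))
E
```

```text
time: 15.05
ee_pos: [0.6302, -0.0404, 0.025]
eef_rot: [0.732, 0.679, 0.042, -0.041]
ft_force: [1.0, -27.7, -4.3]
width: 0.0498
time: 15.75
ee_pos: [0.6274, -0.1438, 0.1107]
eef_rot: [0.733, 0.678, 0.045, -0.038]
ft_force: [1.5, -0.5, -0.1]
width: 0.0502
```

View pics/c7.png

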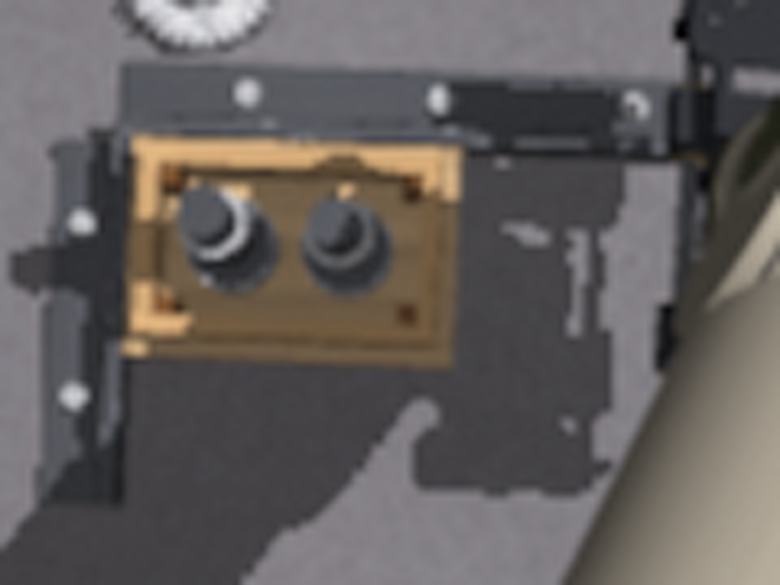

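View pics/c8.png

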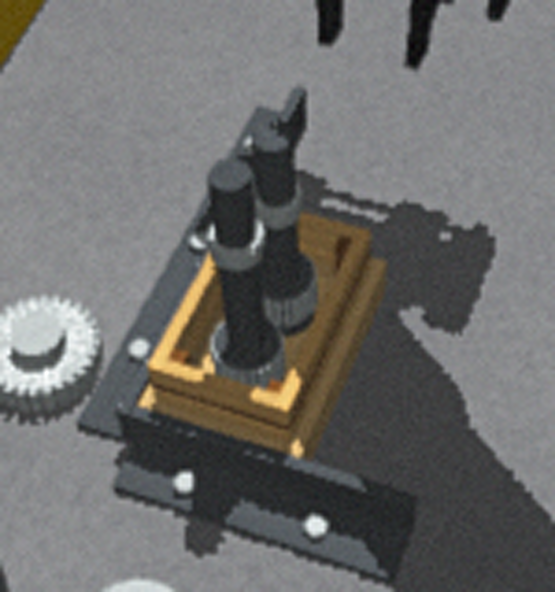

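The crate looks square in the corner: its base corners in the top crop are (133,138), (462,150), (453,368) and (124,356). My hand-read pixels can't rule out a gap of about 1 mm at the stop, so I'll check numerically against the earlier picture, where the crate was known to be seated there.

```bash
python3 - <<'E'
from h import *
import cv2
th=-.058;ex=np.array([np.cos(th),np.sin(th)]);ey=np.array([-ex[1],ex[0]])
for f,u0,u1 in(("c6",290,570),("c7",155,440)):
    h=cv2.cvtColor(cv2.imread(f"pics/{f}.png"),cv2.COLOR_BGR2HSV);m=(h[...,1]>80)&(h[...,0]<30)
    U=np.arange(u0,u1,5);V=[np.argmax(m[100:260,u])+100 for u in U]
    P=np.array([crop("top",u,v,.03,6.5,245,155) for u,v in zip(U,V)]);s=np.polyfit(P@ey,P@ex,1)
    print(f,"far edge: x in angle frame, median",np.median(P@ex)-np.array([.68978,.11656])@ex,"slope",s[0])
    m=cv2.morphologyEx(m[:400].astype(np.uint8),cv2.MORPH_OPEN,np.ones((9,9)))
    c=max(cv2.findContours(m,0,2)[0],key=cv2.contourArea);R=cv2.minAreaRect(c);print(R)
    q=crop("top",*R[0],.03,6.5,245,155)-[.68978,.11656];print("centre in angle",q@ex,q@ey)
E
```

```text
c6 far edge: x in angle frame, median 0.001615174233414618 slope -0.0008125840858874224
((423.16650390625, 254.36590576171875), (325.615966796875, 219.279052734375), 1.9198102951049805)
centre in angle -0.04780976779704607 -0.1360837871049209
c7 far edge: x in angle frame, median 0.001663891756332525 slope 0.0007028668070003797
((291.8706359863281, 250.54278564453125), (328.1103820800781, 219.75762939453125), 1.928422451019287)
centre in angle -0.04817958843828594 -0.07615032274047241
```

Against the stop, the far edge agrees with the seated picture to within 0.1 mm and is parallel to about 1 mrad. The centre is at (-48, -76) mm against (-50, -75) for home, which is within calibration error. The arm is clear and reads no force, so I'm handing in.

```bash
python3 -m inch '{"translation":[[-0.1,-0.2,0.3],[-0.2,-0.3,0.6],[-0.2,-0.3,0.6],[-0.2,-0.3,0.6]],"rot":[[0,0,0],[0,0,0],[0,0,0],[0,0,0]],"jaw":[50,50,50,50]}'; python3 - <<'E'
from h import *
import cv2
a=eyes.camera("top").astype(int);b=cv2.imread("pics/top0.png").astype(int)
for n,(x,y) in dict(gear=(275,150),bearing=(226,193),can=(217,153),socket=(230,239),screwdriver=(445,205),wrench=(437,262),tray=(187,199)).items():
    print(n,np.abs(a-b)[y-14:y+14,x-14:x+14].mean().round(1),end="; ")
print(r.close_job())
E
```

```text
time: 16.25
ee_pos: [0.6058, -0.1696, 0.1655]
eef_rot: [0.731, 0.679, 0.044, -0.041]
ft_force: [-0.3, -0.3, 0.2]
width: 0.0498
gear 5.7; bearing 5.4; can 5.4; socket 5.1; screwdriver 8.1; wrench 5.4; tray 4.5; the job is handed in; nothing more can be done
None
```

The crate is home in the corner of the angle, upright and square. The job was handed in at about 16 s with the arm clear.

**How it was pushed:** All pushing was low on the timber base, with the tool tilted away from the boards. I turned and slid the crate against the stop with both fingers on its long side, pressing to 32 N. Then I went round to the right end and slid it along the stop to the fence, pressing to 28 N with no further movement.

**Last checks:**
- **Far edge at the stop:** it is within 0.1 mm of its position right after the stop press, and parallel to the angle to about 1 mrad.
- **Centre:** it measured (-48, -76) mm against the nominal (-50, -75), about 2 mm off in x. That is about the calibration error.
- **Wrist force after withdrawal:** about 0 N.
- **Other items on the bench:** picture differences around them were 4.5 to 8.1 grey levels. I put this down to noise and shadow rather than movement, but I had no baseline picture to compare it with. The screwdriver was the highest; the tool never went near it.

**What disagreed:** The first contact showed an unexpected upward force of 33 N on the tool, a downward push on the crate, so I backed off. The cause was finger friction combined with the arm giving downward. Commanding the tool slightly upward brought it to between -1 and -5 N for most of the pushing. It was still 18 N upward at the end of the stop press.

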